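# Load the tile rack into the bench dryer past its sprung shutter

### The job

Load the rack of freshly painted test tiles into the small white bench dryer: with one fingertip press the sprung bar beside the channel well down and keep it down, so that the shutter stays up, while another fingertip pushes the rack by its tall tail plate along the channel until it is fully home against the stop. Then let the bar up so that the shutter closes behind the tiles, and leave everything clear. The shutter must not touch the rack, nothing is to be grasped or lifted, and the water dropper, paint bowl, bottle, clip and brush lying about stay where they are.

Things in the scene. Friction and masses are not known exactly. Their poses are not given: they have to be found in the camera images.
- dryer: white bench dryer, fixed; base plate 130 x 410 x 6 mm. Origin: underside of the base, on the channel's centre line, mid-length. +y loading direction, +z up, -x the operator's side, with the press bar. Channel: floor z = 6 mm, 56 mm wide between guides whose tops are at z = 18 mm, y = -200 to 60 mm; open above. Two 16 mm wide shaft bearings up to z = 53 mm stand at x = -44, y = -199 and 50 mm
- hood_mouth (a point): centre of the lower edge of the hood's opening, at y = 80 mm in the dryer's frame, z = 6 mm. Opening 56 mm wide, 60 mm high; the hood is 94 mm wide, 106 mm high and 122 mm long (along +y)
- home_mark (a point): where the rack's origin lies when the rack is fully home, its nose against the stop inside the hood: y = 142 mm in the dryer's frame, 62 mm past the hood's mouth
- shutter_turn (a joint): turn of shutter and press bar together about the steel shaft (9 mm thick, along the dryer's y at x = -44 mm, z = 45 mm): 0 = shutter closed, bar up; 1.31 rad = fully open, at the stop. From 1.0 rad on the shutter clears the rack. A spring (0.08 N m closed, 0.13 N m open, so 3 to 5 N at the bar) closes it softly in about a second whenever it is not held
- bar_middle (a point): point on the centre line of the press bar at y = -75 mm in the dryer's frame. The bar, a black rubber sleeve 11 mm thick, runs parallel to the shaft, 35 mm from it, from y = -180 to 30 mm, and turns with the shutter. Up: x = -64, z = 74 mm; pressed, it swings out and down: with e = 0.96 - joint value, x = -44 - 35 cos(e), z = 45 + 35 sin(e) mm (fully down: x = -77, z = 33)
- shutter: grey sheet shutter with its shaft and press bar, one piece. The sheet, 3 mm thick, stands before the hood's opening at y = 73 mm in the dryer's frame and swings up in its own plane. Closed, its lower edge is at z = 23 mm, so the rack's flat tongue fits under it; open, it stands up to z = 125 mm. Origin: on the shaft axis, y = 0
- tile_rack: loose rack, a wooden tile box on a steel tongue, about 0.35 kg, lying in the channel; its own +y points into the dryer. Origin: centre of the underside of its tile box, 52 wide, 100 long, 35 mm high, with five white tiles fixed upright. The tongue, 30 mm wide, 5 mm thick, runs back from the box to the tail plate. It slides easily
- tail_plate (a point): middle of the rear face of the rack's upright tail plate, where it is pushed: 140 mm behind the rack's origin, 46 mm above its underside. The plate is 4 mm thick, 52 mm wide (x = -32 to 20 mm in the rack's frame) and reaches from 22 to 73 mm above the underside
- dropper: round green water dropper, 71 x 71 x 71 mm, bystander; origin under its centre
- paint_bowl: small black paint bowl, 58 x 56 x 25 mm, bystander; origin under its centre
- rinse_bottle: clear bottle, 65 mm thick, 213 mm tall, bystander behind the hood; origin under its centre
- clip: black binder clip, 39 x 46 x 17 mm, bystander; origin under its centre
- lone_brush: bamboo paint brush, 16 x 207 x 9 mm, bystander lying past the channel's outer end; origin under its centre
There are look-alikes about, which are no part of the job. Leave any orange look-alike of the tile_rack alone.

How it is judged:
By the outcome, as a careful person would: the job done as asked, in the order asked, and still so for the second after the job is handed in, with the robot touching nothing.
It also fails if it takes over 42 s, if anything falls off the work surface, if the arm or the gripper's body presses on something with over 40 N, if the wrist force passes 120 N, or if a joint passes its speed limit or range.

### The arm

A 7-joint arm with a two-finger parallel gripper is mounted at the origin on the work surface; the furniture and walls round the work are solid. World frame = base frame: x ahead of the robot, y to its left, z up, the work surface at z = 0. Lengths are in m, angles in degrees, forces in N, time in s.
With the tool pointing down it reaches from about 0.4 to 0.925 m from the base axis. Payload 5.6 kg.
Tool frame: the origin (TCP) lies on the centre line of the jaws, within the pads' length; the fingertips stand 11 mm ahead of it and the grasp point (between the pads) lies 8 mm behind it; y points along the fingers, x is the direction in which the jaws open and shut, and the axes are right-handed (so a half turn about y gives the same grasp; the last joint's range is limited). The gripper opens to 85 mm and grips with 20 to 120 N. Pads are 22 mm wide; open, the fingers measure 114 mm over their backs; the gripper's body (76 mm by 85 mm) begins 54 mm behind the grasp point. The pads swing forward as they close: fully open they stand 13 mm farther back than shut.
Start: joints at [-67.208, 26.786, -0.665, 91.828, 0.344, 61.387, -3.226], TCP at [0.277, 0.588, 0.242] pointing down, gripper open.
Joint ranges: [-144.91, 144.91], [-17.63, 115.5], [-89.93, 88.59], [15.96, 139.68], [-74.01, 254.01], [8.47, 105.57], [-167.45, 167.45]. Speed limits (degrees/s): [147.25, 147.25, 180, 180, 180, 180, 180].

### API

Orientations are given as a 3x3 rotation matrix whose columns are the frame's x, y, z axes.
In Python, from plant import readout, imaging, r gives the robot as it stands. The module is installed in compiled form; this text tells all that it offers.
- The arm moves only by the tool send_rows, never from a script. Its argument "targets" is a list of rows, each a list of 2 entries, a list of its own where there are three numbers: the shift along the tool's x, y, z in mm, then the turn about the tool's y in degrees. In form: [[[dx, dy, dz], roll], ...]. A call has exactly 8 rows; each row shifts and turns the commanded pose from where the row before left it, along the tool's axes as they then stand; what a row does not reach is not made up. A row lasts 1/10 s, in which the tool goes at most 50 mm and 8.59 degrees, less where a joint would pass 70% of its speed; a pose out of reach is approached as far as the arm can. A call is refused whole if a number of a shift passes 50 or a number of a turn 8.59, either way. A call with a gripper value outside its range is refused whole. "gripper" is the closure, from -1 (fully open) to 1 (shut), set as the call begins (left out, the last holds). The fingers move at their own pace and stop on an object; the grip force is fixed at half the most. Time passes only in rows, so rows that do not move let the fingers close, or fill a call up. It gives the time, the measured TCP pose, the force and the opening at its end, in the units of the state.
- readout.observe(): the state, without advancing time (a new reading comes with each control period).
- imaging.get_image(name): name is "side" or "top"; returns (picture, depth): 384x512x3 uint8, red, green, blue; 384x512 float32, m along the optical axis (not along the pixel's ray), 0 where there is no reading.
- imaging.get_calibration(name): a dict with "intrinsics" (3x3 intrinsics, pixels), "k1" (the pictures are not rectified: a ray, as slopes to the right and down, at radius r is drawn at 1 + k1 r^2 times it, then the intrinsics apply), "R" (3x3) and "t" (3): a world point X has camera coordinates R X + t. Camera axes: x right, y down, z forward; pixel columns grow to the right and rows downward; lengths in m; the calibration is good to about 2 mm. A picture is of the moment at which its call begins. get_calibration takes no time and is no camera call.
- r.finish_job(): hands the job in, once; it reports no verdict.
The state is a dict: "time": time; "q": joint angles; "dq": joint speeds; "tau": joint torques, N m; "tool_pos": TCP position; "tcp_rot": TCP orientation; "ft_force": force on the tool from outside, world axes, zero at the start; "wrist_torque": the same for the moment, N m; "finger_gap": finger opening in m.
Only numpy, scipy, OpenCV 4.12 (cv2) and the standard library are available. Lean on these libraries where they do the work, as an engineer would, in place of code of your own. Each camera call takes 0.05 s, during which the arm holds its last target.

## Working session

There is one attempt and no reset: what is moved stays moved. The work goes in short steps, Python scripts to look and compute and a tool call to move; the robot and the scene stay as the last step left them, time stands still between calls to the robot, and variables do not carry over. Pictures are saved under pics/ and viewed, and the job is handed in when it is done.

Besides the shell and the picture viewer there is one more tool, called after "Call:" in YAML: its name, and indented under it one key for each argument. send_rows: Moves the arm, as the interface text tells. Its arguments: {"type":"object","properties":{"targets":{"type":"array"},"gripper":{"type":"number"}},"required":["targets"]}

```bash
mkdir -p pics; ls
cat > h.py <<'E'
import numpy as np,cv2
from plant import readout,imaging,r
def grab(n,tag):
    p,d=imaging.get_image(n); cv2.imwrite(f'pics/{tag}.png',p[:,:,::-1]); np.savez(f'pics/{tag}.npz',p=p,d=d); return p,d
def ray(n,u,v):
    c=imaging.get_calibration(n);K=np.array(c['intrinsics'],float)
    pt=cv2.undistortPoints(np.array([[[u,v]]],float),K,np.array([c['k1'],0,0,0.]))[0,0]
    return np.array([pt[0],pt[1],1.]),np.array(c['R']),np.array(c['t'])
def px2z(n,u,v,z):
    a,R,t=ray(n,u,v);o=-R.T@t;d=R.T@a;return o+d*(z-o[2])/d[2]
def px2d(n,u,v,dep):
    a,R,t=ray(n,u,v);return R.T@(a*dep-t)
def proj(n,X):
    c=imaging.get_calibration(n);R=np.array(c['R']);t=np.array(c['t'])
    return cv2.projectPoints(np.array(X,float).reshape(-1,3),cv2.Rodrigues(R)[0],t,np.array(c['intrinsics'],float),np.array([c['k1'],0,0,0.]))[0][:,0]
E
python3 - <<'E'
from h import *
s=readout.observe();print({k:np.round(v,3).tolist() for k,v in s.items()})
for n in('side','top'):
    grab(n,n+'0');c=imaging.get_calibration(n);print(n,c['k1'],np.round(c['intrinsics'],1).tolist(),np.round(-np.array(c['R']).T@np.array(c['t']),3))
E
```

```text
pics
{'time': 0.0, 'q': [-67.208, 26.837, -0.666, 91.881, 0.341, 61.387, -3.225], 'dq': [0.037, 0.056, -0.054, 0.134, 0.054, 0.151, 0.069], 'tau': [-0.001, -53.238, 0.021, -25.13, 0.011, 0.008, 0.0], 'tool_pos': [0.277, 0.587, 0.241], 'tcp_rot': [[0.427, -0.001, -0.904], [0.904, -0.002, 0.427], [-0.002, -1.0, -0.0]], 'ft_force': [0.245, -0.551, 0.368], 'wrist_torque': [0.031, -0.029, -0.007], 'finger_gap': 0.085}
side -0.002251450814793597 [[436.8, 0.0, 258.0], [0.0, 436.8, 193.1], [0.0, 0.0, 1.0]] [ 0.105 -0.737  0.712]
top -0.012812926922090281 [[359.2, 0.0, 253.1], [0.0, 359.2, 187.5], [0.0, 0.0, 1.0]] [0.475 0.135 1.086]
```

View pics/side0.png

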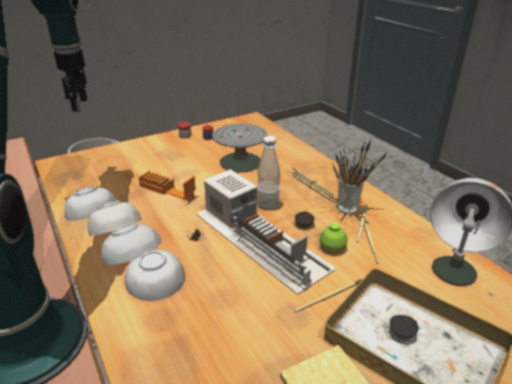

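View pics/top0.png

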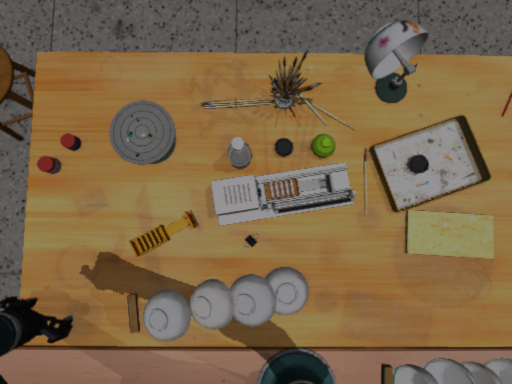

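Run:
```python
from h import *
p=np.load('pics/top0.npz')['p'][145:245,200:380,::-1]; cv2.imwrite('pics/tc.png',cv2.resize(p,(0,0),fx=4.4,fy=4.4,interpolation=cv2.INTER_CUBIC))
p=np.load('pics/side0.npz')['p'][160:300,185:345,::-1]; cv2.imwrite('pics/sc.png',cv2.resize(p,(0,0),fx=4.2,fy=4.2,interpolation=cv2.INTER_CUBIC))
```

```text
(no output)
```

View pics/tc.png

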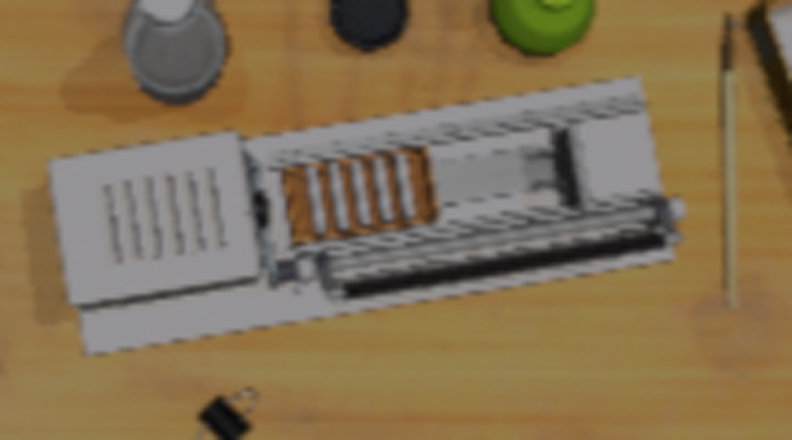

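View pics/sc.png

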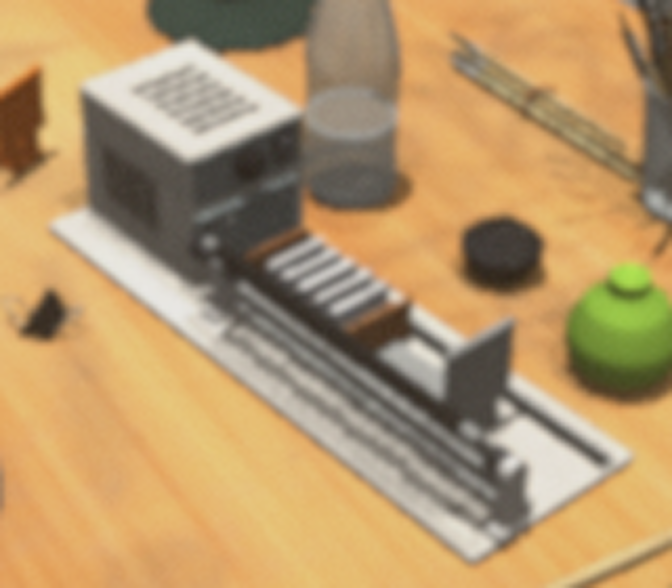

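```bash
cat > fit.py <<'E'
from h import *
from scipy.optimize import least_squares
obj=np.array([[65,-205,6],[-65,-205,6],[-65,205,6],[47,202,106],[47,80,106],[-47,80,106],[-47,202,106]])/1e3
px=np.array([[640,78],[675,258],[87,352],[50,160],[238,132],[258,275],[72,305]])/4.4+[200,145]-.4
objs=np.array([[65,-205,6],[-65,-205,6],[-65,205,6],[-47,80,106],[47,80,106],[47,202,106],[-47,202,106]])/1e3
pxs=np.array([[630,458],[475,562],[52,228],[190,160],[300,108],[190,40],[83,90]])/4.2+[185,160]-.4
def W(p,o):
    c,s=np.cos(p[2]),np.sin(p[2]);return o@np.array([[c,-s,0],[s,c,0],[0,0,1]]).T+[p[0],p[1],0]
for nm,f in(('top',lambda p:(proj('top',W(p,obj))-px).ravel()),('side',lambda p:(proj('side',W(p,objs))-pxs).ravel())):
    q=least_squares(f,[.6,.1,0]);print(nm,q.x,np.degrees(q.x[2]));print(np.round(q.fun.reshape(-1,2),1).tolist())
f=lambda p:np.r_[(proj('top',W(p,obj))-px).ravel(),(proj('side',W(p,objs))-pxs).ravel()]
q=least_squares(f,[.6,.1,0]).x;print(q,np.degrees(q[2]))
np.save('pose.npy',q)
c,s=np.cos(q[2]),np.sin(q[2])
def D(w): d=np.array(w)-[q[0],q[1],0];return np.round(np.array([c*d[0]+s*d[1],-s*d[0]+c*d[1],d[2]])*1e3,1)
for u,v,z in((562,130,79),(577,130,79),(560,205,79),(580,205,79),(427,150,41),(437,218,41),(285,170,41),(345,293,74),(665,240,74)): print((u,v),D(px2z('top',u/4.4+199.6,v/4.4+144.6,z/1e3)))
for u,v,z in((513,320,79),(450,352,79)): print('s',D(px2z('side',u/4.2+184.6,v/4.2+159.6,z/1e3)))
d=np.load('pics/top0.npz')['d']
for u,v in((569,165),(150,210),(605,130),(500,250)):
    U,V=u/4.4+199.6,v/4.4+144.6; print('d',D(px2d('top',U,V,d[round(V),round(U)])))
E
python3 fit.py
```

```text
top [0.57578674 0.03837369 0.14386818] 8.243039742045832
[[0.7, -1.3], [-0.2, -0.1], [-1.3, -2.5], [-0.4, 0.1], [0.9, 0.4], [1.1, 1.8], [-1.0, 1.2]]
side [0.57671515 0.03809332 0.14160952] 8.113627923437194
[[2.4, -0.1], [-0.6, -0.2], [1.6, -2.2], [-1.9, 1.0], [0.6, 1.5], [0.2, 0.4], [-2.2, -1.2]]
[0.57625967 0.03815615 0.14298601] 8.192494998109908
(562, 130) [  24.5 -125.2   79. ]
(577, 130) [  23.2 -134.8   79. ]
(560, 205) [ -23.3 -116.2   79. ]
(580, 205) [ -25. -129.   79.]
(427, 150) [ 27.7 -42.5  41. ]
(437, 218) [-18.2 -42.2  41. ]
(285, 170) [27.4 53.3 41. ]
(345, 293) [-59.9  28.2  74. ]
(665, 240) [ -54.6 -180.9   74. ]
s [  28.3 -133.7   79. ]
s [ -18.7 -132.7   79. ]
d [   3.6 -131.9   53.9]
d [  6.5 143.5 110.7]
d [  28.1 -171.     9.2]
d [-43.6 -87.    5.4]
```

```bash
sed -i 's/^f=lambda.*/f=lambda p:np.r_[(proj("top",W(p,obj+np.array([p[3],0,0])*bt[:,None]))-px).ravel(),(proj("side",W(p,objs+np.array([p[3],0,0])*bt[:,None]))-pxs).ravel()]\nbt=np.array([1,1,1,0,0,0,0.])\nQ=least_squares(f,[.6,.1,0,0]);print(np.round(Q.fun.reshape(-1,2),1).tolist())/; s/^q=least_sq.*;print/q=Q.x;print/' fit.py; python3 fit.py
```

```text
top [0.57578674 0.03837369 0.14386818] 8.243039742045832
[[0.7, -1.3], [-0.2, -0.1], [-1.3, -2.5], [-0.4, 0.1], [0.9, 0.4], [1.1, 1.8], [-1.0, 1.2]]
side [0.57671515 0.03809332 0.14160952] 8.113627923437194
[[2.4, -0.1], [-0.6, -0.2], [1.6, -2.2], [-1.9, 1.0], [0.6, 1.5], [0.2, 0.4], [-2.2, -1.2]]
[[0.5, -0.9], [0.3, 0.2], [-0.5, 0.1], [-0.7, -0.6], [0.4, -1.1], [1.2, 0.1], [-0.8, 0.3], [1.4, -0.2], [-0.8, 0.4], [-1.1, -0.8], [-0.7, 0.6], [1.2, 0.9], [0.2, 0.1], [-1.8, -1.2]]
[ 0.58145366  0.03918638  0.16104395 -0.01041749] 9.227138783128607
(562, 130) [  16.9 -125.8   79. ]
(577, 130) [  15.4 -135.4   79. ]
(560, 205) [ -30.7 -116.    79. ]
(580, 205) [ -32.7 -128.7   79. ]
(427, 150) [ 21.7 -43.2  41. ]
(437, 218) [-24.3 -42.1  41. ]
(285, 170) [23.1 52.6 41. ]
(345, 293) [-64.7  29.1  74. ]
(665, 240) [ -63.1 -180.1   74. ]
s [  20.6 -134.4   79. ]
s [ -26.4 -132.5   79. ]
d [  -4.  -132.2   53.9]
d [  3.8 143.1 110.7]
d [  19.8 -171.6    9.2]
d [-50.4 -86.3   5.4]
```

Call:
send_rows:
  targets:
    - [[-31,0,-34],7.93]
    - [[-26,0,-38],7.93]
    - [[-21,0,-41],7.93]
    - [[-15,0,-44],7.93]
    - [[-9,0,-45],7.93]
    - [[-2,0,-46],7.93]
    - [[4,0,-46],7.93]
    - [[10,0,-45],0]
  gripper: -0.3

```text
time: 0.9
tool_pos: [0.4164, 0.2443, 0.2422]
tcp_rot: [[0.988, -0.0, -0.158], [0.158, -0.0, 0.988], [-0.0, -1.0, -0.0]]
ft_force: [1.1, -0.4, 0.5]
finger_gap: 0.0552
```

```bash
cat > st.py <<'E'
from h import *
q=np.load('pose.npy')
def st():
    s=readout.observe();c,n=np.cos(q[2]),np.sin(q[2]);M=np.array([[c,n,0],[-n,c,0],[0,0,1]])
    d=M@(np.array(s['tool_pos'])-[q[0],q[1],0])*1e3;R=np.array(s['tcp_rot'])
    print('t',round(s['time'],2),'dryer mm',np.round(d,1),'yaw err',round(np.degrees(np.arctan2(R[1,0],R[0,0])-q[2]),2),'down',np.round(R[:,1],3),'F dryer',np.round(M@s['ft_force'],1),'gap',round(s['finger_gap']*1e3,1))
    return s,d
E
python3 -c "
from st import *
st()"
```

```text
t 0.9 dryer mm [-130.   228.9  242.2] yaw err -0.16 down [-0. -0. -1.] F dryer [ 1.  -0.6  0.5] gap 55.2
```

Call:
send_rows:
  targets:
    - [[12,0,-48],0]
    - [[12,0,-48],0]
    - [[12,0,-48],0]
    - [[12,0,-48],0]
    - [[12,0,-48],0.16]
    - [[13,10,-47],0]
    - [[13,15,-47],0]
    - [[13,15,-46],0]

```text
time: 1.7
tool_pos: [0.5746, -0.1139, 0.2021]
tcp_rot: [[0.987, 0.0, -0.158], [0.158, 0.0, 0.987], [0.0, -1.0, 0.0]]
ft_force: [0.8, -0.0, 0.4]
finger_gap: 0.0558
```

Call:
send_rows:
  targets:
    - [[0,20,-5],0]
    - [[0,20,0],0]
    - [[0,15,0],0]
    - [[0,10,0],0]
    - [[0,5,0],0]
    - [[0,0,0],0]
    - [[0,0,0],0]
    - [[0,0,0],0]

```text
time: 2.5
tool_pos: [0.5754, -0.1171, 0.1335]
tcp_rot: [[0.987, 0.002, -0.158], [0.158, -0.0, 0.987], [0.002, -1.0, -0.0]]
ft_force: [-0.8, -0.1, 0.7]
finger_gap: 0.0554
```

```bash
python3 -c "
from st import *
st()
for n,b in(('top',(145,245,200,380)),('side',(140,300,185,355))):
    p,d=grab(n,n+'1');p=p[b[0]:b[1],b[2]:b[3],::-1];cv2.imwrite(f'pics/{n}1c.png',cv2.resize(p,(0,0),fx=4,fy=4,interpolation=cv2.INTER_CUBIC))
"
```

```text
t 2.5 dryer mm [ -31.  -153.3  133.5] yaw err -0.14 down [ 0.002 -0.    -1.   ] F dryer [-0.8  0.1  0.7] gap 55.4
```

View pics/top1c.png

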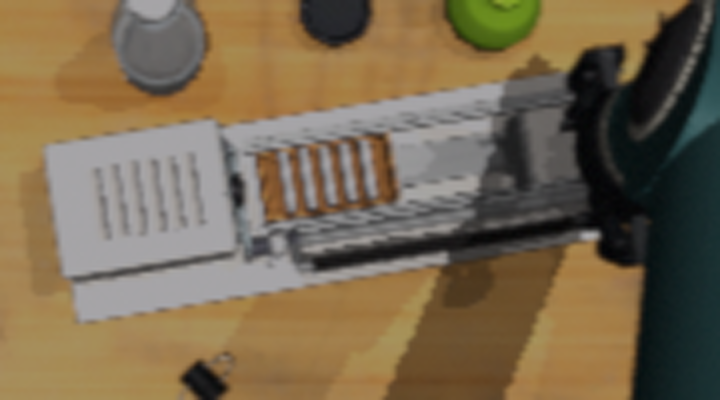

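View pics/side1c.png

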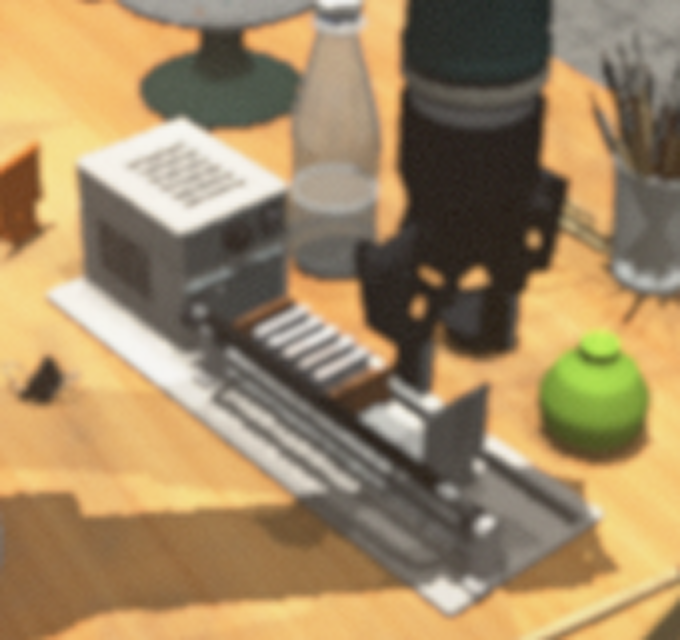

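```bash
python3 -c "
from st import *
c,n=np.cos(q[2]),np.sin(q[2]);M=np.array([[c,n,0],[-n,c,0],[0,0,1]])
p=np.load('pics/side1.npz')['p'][190:245,265:325,::-1];cv2.imwrite('pics/z.png',cv2.resize(p,(0,0),fx=10,fy=10,interpolation=cv2.INTER_CUBIC))
for z in (60,):
  pass
D2W=lambda P:M.T@(np.array(P)/1e3)+[q[0],q[1],0]
# project predicted fingertip boxes
for x in(-31-27.7-14,-31-27.7,-31+27.7,-31+27.7+14):
  for y in(-164,-142):
    print(x,y,np.round((proj('side',D2W([x,y,133.5-8]))[0]-[265,190])*10))
"
```

```text
-72.7 -164 [222. 521.]
-72.7 -142 [153. 473.]
-58.7 -164 [269. 495.]
-58.7 -142 [200. 448.]
-3.3000000000000007 -164 [449. 397.]
-3.3000000000000007 -142 [379. 352.]
10.7 -164 [493. 373.]
10.7 -142 [423. 329.]
```

View pics/z.png

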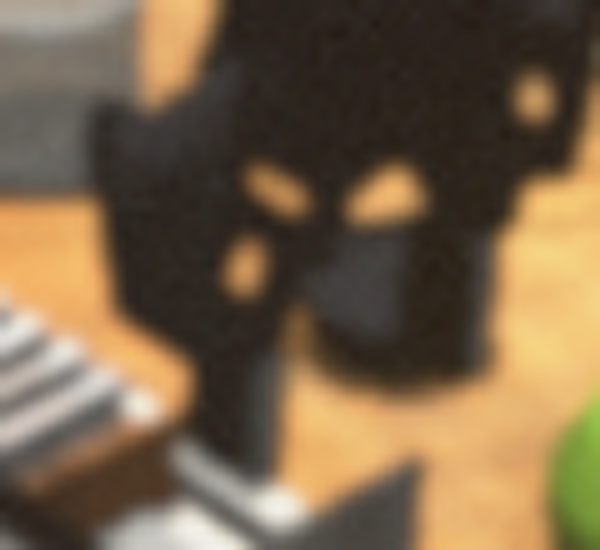

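Call:
send_rows:
  targets:
    - [[-4,8,-5],0.14]
    - [[0,8,0],0]
    - [[0,8,0],0]
    - [[0,8,0],0]
    - [[0,6,0],0]
    - [[0,2,0],0]
    - [[0,0,0],0]
    - [[0,0,0],0]

```text
time: 3.4
tool_pos: [0.5719, -0.1228, 0.0928]
tcp_rot: [[0.988, 0.0, -0.155], [0.155, -0.0, 0.988], [0.0, -1.0, -0.0]]
ft_force: [0.5, 0.2, 0.7]
finger_gap: 0.0551
```

```bash
cat > look.py <<'E'
from st import *
import sys
st()
t=sys.argv[1]
for n,b in(('side',(185,285,210,350)),):
    p,d=grab(n,n+t);p=p[b[0]:b[1],b[2]:b[3],::-1];cv2.imwrite(f'pics/{n}{t}c.png',cv2.resize(p,(0,0),fx=5.7,fy=5.7,interpolation=cv2.INTER_CUBIC))
E
python3 look.py 2
```

```text
t 3.4 dryer mm [ -35.4 -158.3   92.8] yaw err -0.29 down [ 0. -0. -1.] F dryer [0.5 0.1 0.7] gap 55.1
```

View pics/side2c.png

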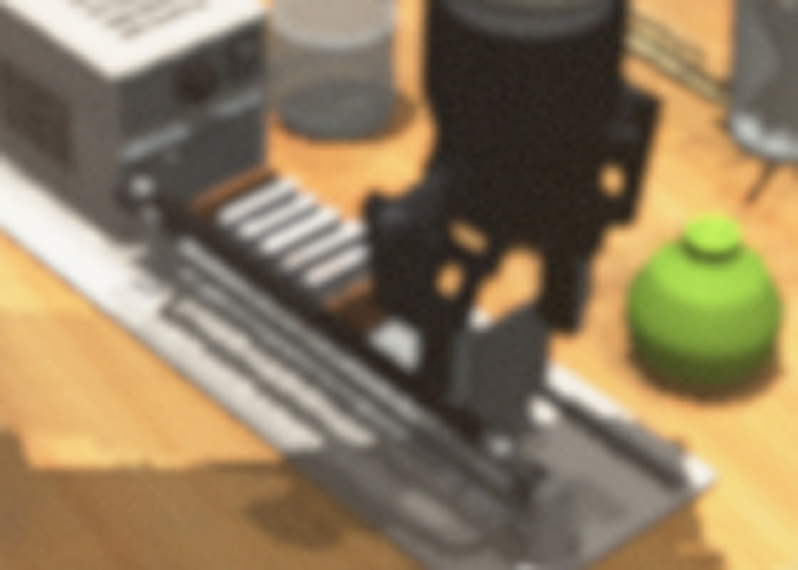

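Call:
send_rows:
  targets:
    - [[0,1.5,0],-0.3]
    - [[0,1.5,0],0]
    - [[0,1.5,0],0]
    - [[-1,1.5,0],0]
    - [[-1,1.5,0],0]
    - [[-1,1.5,0],0]
    - [[0,0,0],0]
    - [[0,0,0],0]

```text
time: 4.25
tool_pos: [0.5683, -0.1233, 0.084]
tcp_rot: [[0.987, -0.001, -0.16], [0.16, 0.0, 0.987], [-0.001, -1.0, 0.0]]
ft_force: [-1.7, -0.2, 5.0]
finger_gap: 0.0556
```

Call:
send_rows:
  targets:
    - [[-3,5,0],0]
    - [[-2.5,5,0],0]
    - [[-2,5,0],0]
    - [[-1,5,0],0]
    - [[-0.5,4,0],0]
    - [[0,2,0],0]
    - [[0,0,0],0]
    - [[0,0,0],0]

```text
time: 5.05
tool_pos: [0.5533, -0.1259, 0.0558]
tcp_rot: [[0.987, -0.013, -0.159], [0.159, 0.001, 0.987], [-0.013, -1.0, 0.003]]
ft_force: [-11.4, -2.8, 4.2]
finger_gap: 0.0553
```

```bash
python3 look.py 3
```

```text
t 5.05 dryer mm [ -54.3 -158.4   55.8] yaw err -0.09 down [-0.013  0.001 -1.   ] F dryer [-11.7  -0.9   4.2] gap 55.3
```

View pics/side3c.png

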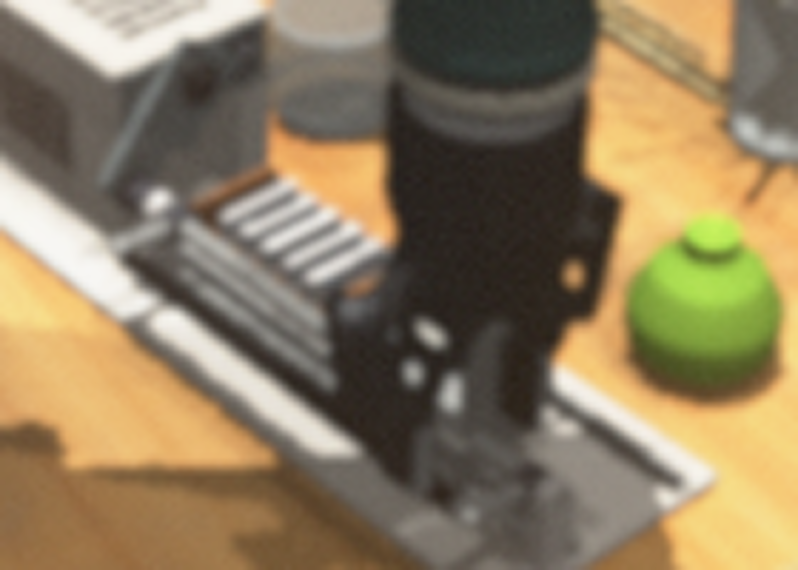

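```bash
python3 -c "
from st import *
c,n=np.cos(q[2]),np.sin(q[2]);M=np.array([[c,n,0],[-n,c,0],[0,0,1]])
D2W=lambda P:M.T@(np.array(P)/1e3)+[q[0],q[1],0]
p=np.load('pics/side3.npz')['p'][215:285,225:315,::-1];im=cv2.resize(p,(0,0),fx=8,fy=8,interpolation=cv2.INTER_CUBIC)
for j,col in((.9,(0,0,255)),(1.1,(0,255,0)),(1.31,(255,0,0))):
  e=.96-j;P=[D2W([-44-35*np.cos(e),y,45+35*np.sin(e)]) for y in(-180,30)]
  a=(proj('side',P)-[225,215]+.5)*8;cv2.line(im,tuple(map(int,a[0])),tuple(map(int,a[1])),col,1)
cv2.imwrite('pics/z3.png',im)
"
```

```text
(no output)
```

View pics/z3.png

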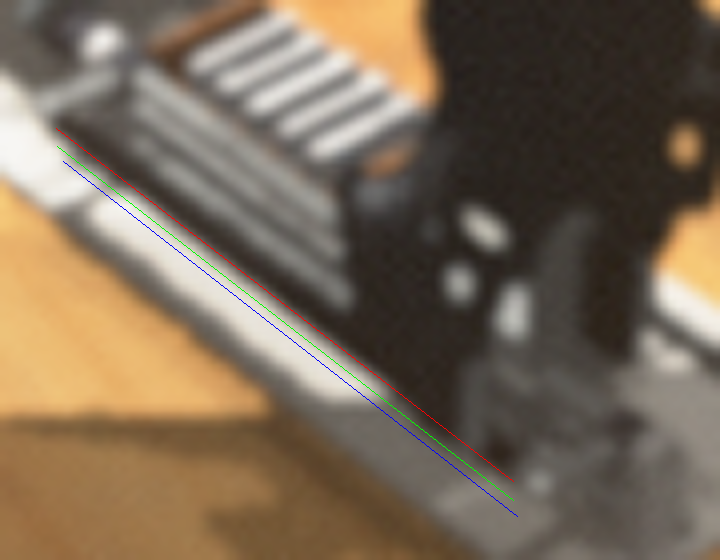

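Call:
send_rows:
  targets:
    - [[-2,-5,0],0]
    - [[0,-10,0],0]
    - [[0,-12,0],0]
    - [[0,-12,0],0]
    - [[6,-1,0],0]
    - [[6,0,0],0]
    - [[5,0,0],0]
    - [[0,0,0],0]

```text
time: 5.9
tool_pos: [0.5754, -0.1217, 0.0972]
tcp_rot: [[0.987, -0.0, -0.161], [0.161, -0.0, 0.987], [-0.0, -1.0, -0.0]]
ft_force: [-0.6, 0.7, 0.0]
finger_gap: 0.0554
```

```bash
python3 look.py 4
```

```text
t 5.9 dryer mm [ -31.8 -157.9   97.2] yaw err 0.06 down [-0. -0. -1.] F dryer [-0.5  0.8  0. ] gap 55.4
```

View pics/side4c.png

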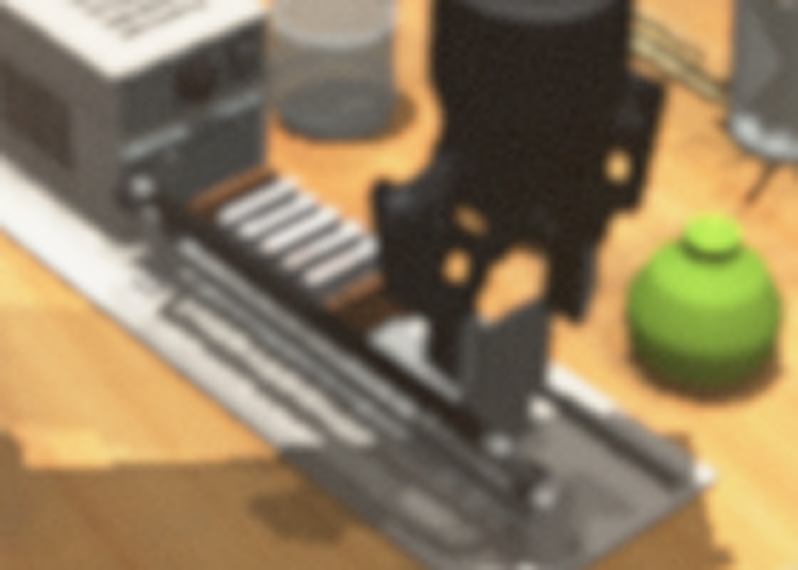

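```bash
python3 -c "
from st import *
c,n=np.cos(q[2]),np.sin(q[2]);M=np.array([[c,n,0],[-n,c,0],[0,0,1]])
D2W=lambda P:M.T@(np.array(P)/1e3)+[q[0],q[1],0]
p=np.load('pics/side4.npz')['p'][215:285,225:325,::-1];im=cv2.resize(p,(0,0),fx=8,fy=8,interpolation=cv2.INTER_CUBIC)
def L(A,B,col):
  a=(proj('side',[D2W(A),D2W(B)])-[225,215]+.5)*8;cv2.line(im,tuple(map(int,a[0])),tuple(map(int,a[1])),col,1)
L([-64,-180,74],[-64,30,74],(0,0,255))
x,y,z=-31.8,-157.9,97.2
for s in(-1,1):
  for o,col in((27.7,(0,255,0)),(34,(255,255,0))):
    for yy in(y-11,y+11): L([x+s*o,yy,z-8],[x+s*o,yy,z+10],col)
    L([x+s*o,y-11,z-8],[x+s*o,y+11,z-8],col)
for xx in(-32,20):L([xx,-133,28],[xx,-133,79],(255,0,255))
L([-32,-133,79],[20,-133,79],(255,0,255))
cv2.imwrite('pics/z4.png',im)
"
```

```text
(no output)
```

View pics/z4.png

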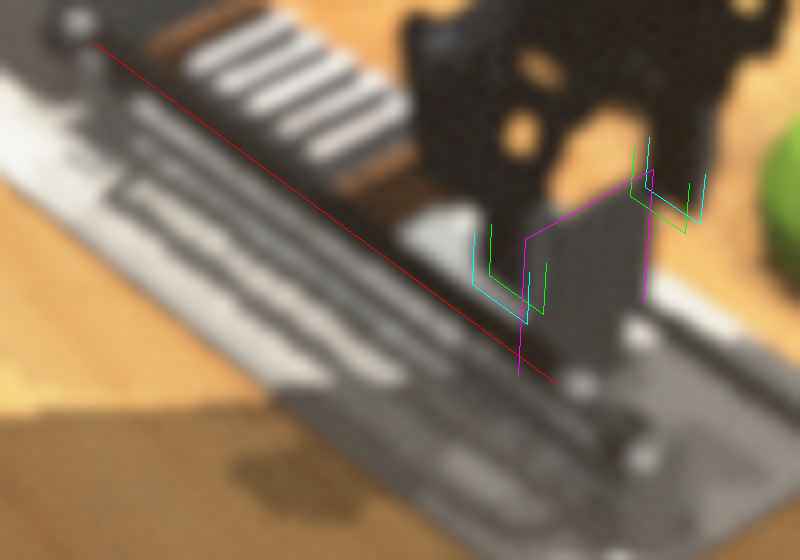

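Call:
send_rows:
  targets:
    - [[0,3,0],0]
    - [[0,3,0],0]
    - [[0,3,0],0]
    - [[-1,2,0],0]
    - [[-1,2,0],0]
    - [[0,0,0],0]
    - [[0,0,0],0]
    - [[0,0,0],0]

```text
time: 6.75
tool_pos: [0.5724, -0.1226, 0.0852]
tcp_rot: [[0.987, -0.0, -0.16], [0.16, 0.001, 0.987], [-0.0, -1.0, 0.001]]
ft_force: [-1.9, 1.4, 7.0]
finger_gap: 0.0552
```

Call:
send_rows:
  targets:
    - [[-2,3,0],0]
    - [[-2,3,0],0]
    - [[-1.5,3,0],0]
    - [[-1.5,3,0],0]
    - [[-0.5,3,0],0]
    - [[-0.5,3,0],0]
    - [[0,0,0],0]
    - [[0,0,0],0]

```text
time: 7.55
tool_pos: [0.5574, -0.1252, 0.0651]
tcp_rot: [[0.987, -0.014, -0.158], [0.158, 0.001, 0.987], [-0.014, -1.0, 0.004]]
ft_force: [-14.5, -2.6, 7.8]
finger_gap: 0.0559
```

```bash
python3 look.py 5
```

```text
t 7.55 dryer mm [ -50.1 -158.4   65.1] yaw err -0.11 down [-0.014  0.001 -1.   ] F dryer [-14.8  -0.3   7.8] gap 55.9
```

View pics/side5c.png

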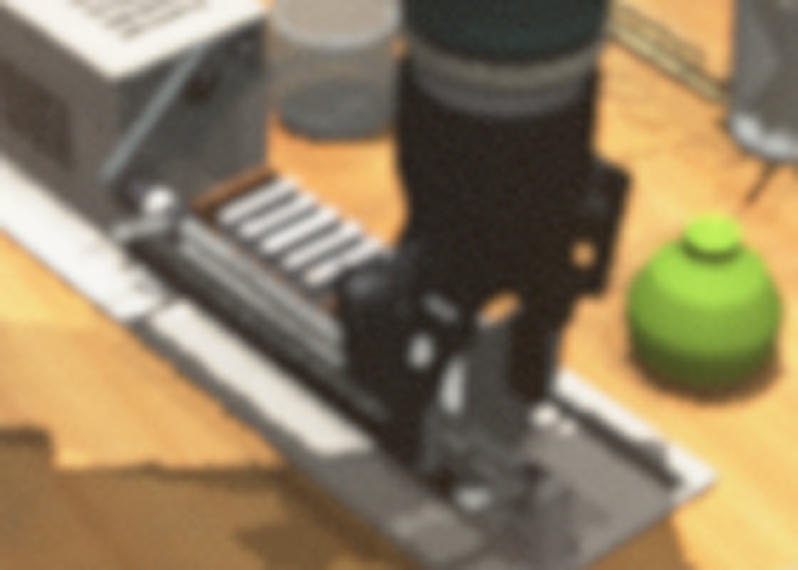

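Call:
send_rows:
  targets:
    - [[0,-16,0],0]
    - [[6,-4,0],0]
    - [[0,0,0],0]
    - [[0,2,0],0]
    - [[0,2,0],0]
    - [[-1,2,0],0]
    - [[-2,2,0],0]
    - [[0,0,0],0]

```text
time: 8.4
tool_pos: [0.5642, -0.1239, 0.0782]
tcp_rot: [[0.987, -0.007, -0.16], [0.16, 0.001, 0.987], [-0.007, -1.0, 0.002]]
ft_force: [-9.0, -1.1, 11.6]
finger_gap: 0.0556
```

Call:
send_rows:
  targets:
    - [[0,-14,0],0]
    - [[6,-6,0],0]
    - [[7,0,0],0]
    - [[0,0,0],0]
    - [[0,0,0],0]
    - [[0,3,0],0]
    - [[0,3,0],0]
    - [[0,0,0],0]

```text
time: 9.2
tool_pos: [0.5799, -0.1212, 0.0918]
tcp_rot: [[0.987, -0.001, -0.16], [0.16, 0.0, 0.987], [-0.001, -1.0, 0.0]]
ft_force: [-0.3, 0.5, -0.5]
finger_gap: 0.0559
```

```bash
python3 -c "
from st import *
st()"
```

```text
t 9.2 dryer mm [ -27.2 -158.1   91.8] yaw err -0.0 down [-0.001  0.    -1.   ] F dryer [-0.2  0.5 -0.5] gap 55.9
```

Call:
send_rows:
  targets:
    - [[0,2,0],0]
    - [[0,2,0],0]
    - [[-1,1,0],0]
    - [[-2,1,0],0]
    - [[-3,2,0],0]
    - [[-3,2.5,0],0]
    - [[0,0,0],0]
    - [[0,0,0],0]

```text
time: 10.0
tool_pos: [0.5716, -0.1228, 0.0822]
tcp_rot: [[0.987, -0.0, -0.16], [0.16, 0.0, 0.987], [-0.0, -1.0, 0.0]]
ft_force: [-0.1, 0.3, 3.2]
finger_gap: 0.0556
```

```bash
python3 -c "
from st import *
st()"
```

```text
t 10.0 dryer mm [ -35.7 -158.3   82.2] yaw err -0.01 down [-0.  0. -1.] F dryer [-0.1  0.3  3.2] gap 55.6
```

Call:
send_rows:
  targets:
    - [[-2,2.5,0],0]
    - [[-2,2.5,0],0]
    - [[-2,3,0],0]
    - [[-1.5,3,0],0]
    - [[-1,3,0],0]
    - [[-1,3,0],0]
    - [[0,0,0],0]
    - [[0,0,0],0]

```text
time: 10.8
tool_pos: [0.5615, -0.1245, 0.0649]
tcp_rot: [[0.987, -0.002, -0.16], [0.16, 0.0, 0.987], [-0.002, -1.0, 0.0]]
ft_force: [-3.3, -0.9, 3.7]
finger_gap: 0.0555
```

```bash
python3 -c "
from st import *
st()"
```

```text
t 10.8 dryer mm [ -45.9 -158.4   64.9] yaw err -0.01 down [-0.002  0.    -1.   ] F dryer [-3.4 -0.4  3.7] gap 55.5
```

Call:
send_rows:
  targets:
    - [[-1,2.5,0],0]
    - [[-0.5,2.5,0],0]
    - [[0,2.5,0],0]
    - [[0,2.5,0],0]
    - [[0,2.5,0],0]
    - [[0,2,0],0]
    - [[0,0,0],0]
    - [[0,0,0],0]

```text
time: 11.6
tool_pos: [0.5611, -0.1244, 0.0506]
tcp_rot: [[0.987, 0.0, -0.161], [0.161, -0.0, 0.987], [0.0, -1.0, -0.0]]
ft_force: [-2.2, -1.2, 3.2]
finger_gap: 0.0553
```

```bash
python3 look.py 6
python3 - <<'E'
from st import *
c,n=np.cos(q[2]),np.sin(q[2]);M=np.array([[c,n,0],[-n,c,0],[0,0,1]])
D2W=lambda P:M.T@(np.array(P)/1e3)+[q[0],q[1],0]
p=np.load('pics/side6.npz')['p'][205:285,220:315,::-1];im=cv2.resize(p,(0,0),fx=8,fy=8,interpolation=cv2.INTER_CUBIC)
for j,col in((.9,(0,0,255)),(1.1,(0,255,0)),(1.31,(255,0,0))):
  e=.96-j;P=[D2W([-40-35*np.cos(e),y,45+35*np.sin(e)]) for y in(-180,30)]
  a=(proj('side',P)-[220,205]+.5)*8;cv2.line(im,tuple(map(int,a[0])),tuple(map(int,a[1])),col,1)
cv2.imwrite('pics/z6.png',im)
E
```

```text
t 11.6 dryer mm [ -46.3 -158.2   50.6] yaw err 0.01 down [ 0. -0. -1.] F dryer [-2.3 -0.8  3.2] gap 55.3
```

View pics/z6.png

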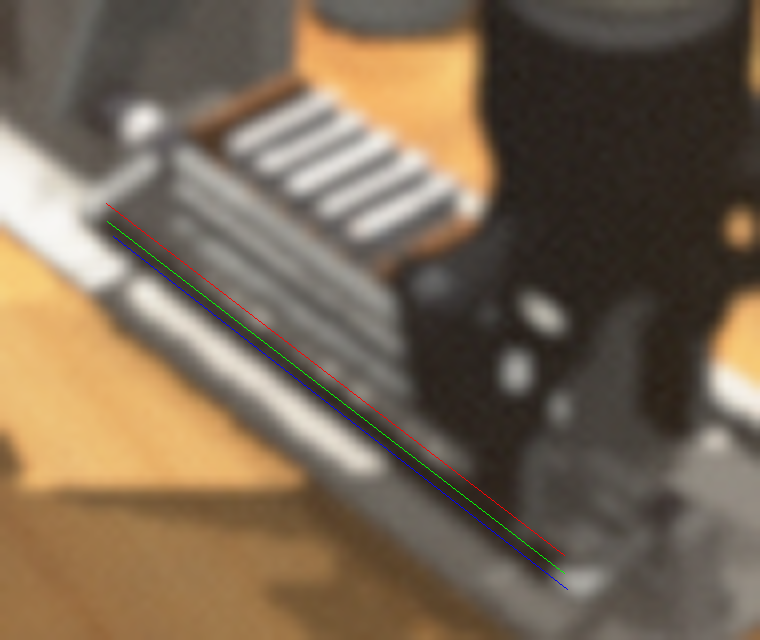

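View pics/side6c.png

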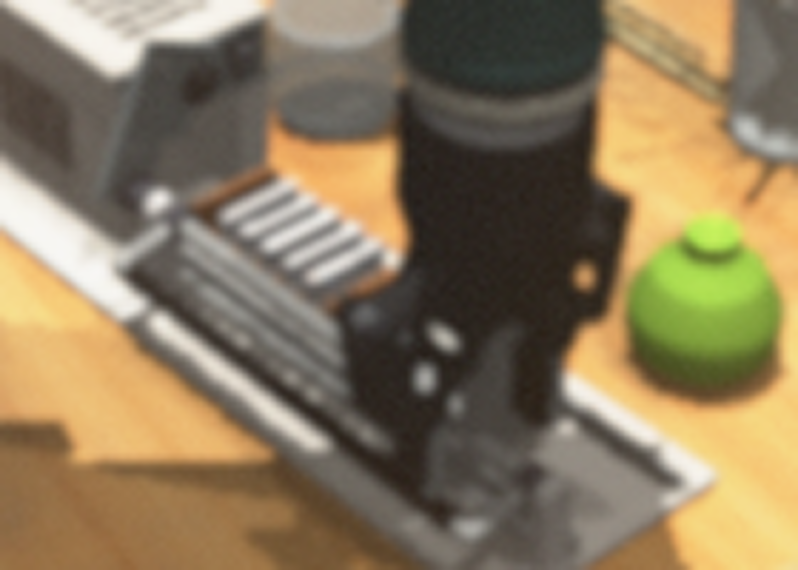

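Call:
send_rows:
  targets:
    - [[0,1.5,0],0]
    - [[0,1,0],0]
    - [[0,0,2],0]
    - [[0,0,3],0]
    - [[0,0,3],0]
    - [[0,0,3],0]
    - [[0,0,3],0]
    - [[0,0,3],0]

```text
time: 12.45
tool_pos: [0.5585, -0.1083, 0.0484]
tcp_rot: [[0.987, 0.001, -0.16], [0.16, -0.001, 0.987], [0.001, -1.0, -0.001]]
ft_force: [0.3, -5.3, 3.7]
finger_gap: 0.0555
```

```bash
python3 -c "
from st import *
st()"
```

```text
t 12.45 dryer mm [ -46.3 -141.9   48.4] yaw err -0.03 down [ 0.001 -0.001 -1.   ] F dryer [-0.6 -5.2  3.7] gap 55.5
```

Call:
send_rows:
  targets:
    - [[0,0,4],0]
    - [[0,0,4],0]
    - [[0,0,4],0]
    - [[0,0,4],0]
    - [[0,0,4],0]
    - [[0,0,4],0]
    - [[0,0,4],0]
    - [[0,0,4],0]

```text
time: 13.25
tool_pos: [0.5531, -0.0773, 0.0484]
tcp_rot: [[0.987, 0.001, -0.159], [0.159, -0.002, 0.987], [0.001, -1.0, -0.002]]
ft_force: [0.4, -6.2, 5.2]
finger_gap: 0.0556
```

```bash
python3 look.py 7
```

```text
t 13.25 dryer mm [ -46.7 -110.4   48.4] yaw err -0.08 down [ 0.001 -0.002 -1.   ] F dryer [-0.6 -6.1  5.2] gap 55.6
```

View pics/side7c.png

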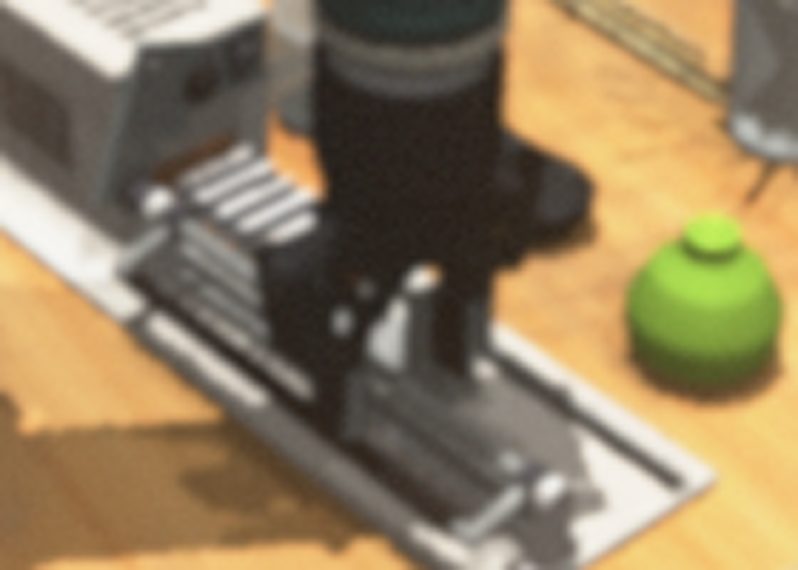

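Call:
send_rows:
  targets:
    - [[0,0,4],0]
    - [[0,0,4],0]
    - [[0,0,4],0]
    - [[0,0,4],0]
    - [[0,0,4],0]
    - [[0,0,4],0]
    - [[0,0,4],0]
    - [[0,0,4],0]

```text
time: 14.1
tool_pos: [0.548, -0.0456, 0.0484]
tcp_rot: [[0.987, 0.001, -0.159], [0.159, -0.001, 0.987], [0.001, -1.0, -0.001]]
ft_force: [0.4, -6.4, 4.0]
finger_gap: 0.0556
```

Call:
send_rows:
  targets:
    - [[0,0,4],0]
    - [[0,0,4],0]
    - [[0,0,4],0]
    - [[0,0,4],0]
    - [[0,0,4],0]
    - [[0,0,4],0]
    - [[0,0,4],0]
    - [[0,0,4],0]

```text
time: 14.9
tool_pos: [0.5429, -0.0142, 0.0484]
tcp_rot: [[0.987, 0.001, -0.159], [0.159, -0.001, 0.987], [0.001, -1.0, -0.001]]
ft_force: [0.6, -6.1, 4.0]
finger_gap: 0.0557
```

```bash
python3 look.py 8
```

```text
t 14.9 dryer mm [-46.6 -46.5  48.4] yaw err -0.09 down [ 0.001 -0.001 -1.   ] F dryer [-0.4 -6.1  4. ] gap 55.7
```

View pics/side8c.png

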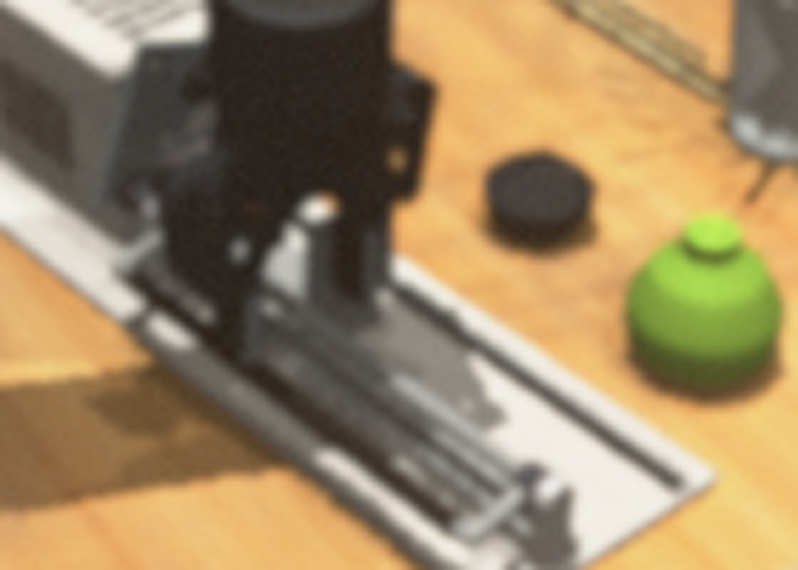

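Call:
send_rows:
  targets:
    - [[0,0,3.5],0]
    - [[0,0,3.5],0]
    - [[0,0,3.5],0]
    - [[0,0,3.5],0]
    - [[0,0,3.5],0]
    - [[0,0,3],0]
    - [[0,0,3],0]
    - [[0,0,3],0]

```text
time: 15.75
tool_pos: [0.5386, 0.0119, 0.0484]
tcp_rot: [[0.987, 0.001, -0.159], [0.159, -0.001, 0.987], [0.001, -1.0, -0.001]]
ft_force: [0.4, -5.9, 4.8]
finger_gap: 0.0554
```

Call:
send_rows:
  targets:
    - [[0,0,1.5],0]
    - [[0,0,1.5],0]
    - [[0,0,1.5],0]
    - [[0,0,1.5],0]
    - [[0,0,1],0]
    - [[0,0,1],0]
    - [[0,0,1],0]
    - [[0,0,1],0]

```text
time: 16.55
tool_pos: [0.537, 0.0217, 0.0484]
tcp_rot: [[0.987, 0.001, -0.159], [0.159, -0.001, 0.987], [0.001, -1.0, -0.001]]
ft_force: [0.8, -7.2, 5.7]
finger_gap: 0.0557
```

```bash
python3 -c "
from st import *
st()"
```

```text
t 16.55 dryer mm [-46.7 -10.2  48.4] yaw err -0.09 down [ 0.001 -0.001 -1.   ] F dryer [-0.4 -7.3  5.7] gap 55.7
```

Near home; continue slowly until the force rises.

Call:
send_rows:
  targets:
    - [[0,0,1],0]
    - [[0,0,1],0]
    - [[0,0,1],0]
    - [[0,0,1],0]
    - [[0,0,1],0]
    - [[0,0,0],0]
    - [[0,0,0],0]
    - [[0,0,0],0]

```text
time: 17.35
tool_pos: [0.5364, 0.025, 0.0484]
tcp_rot: [[0.988, 0.001, -0.157], [0.157, -0.003, 0.988], [0.001, -1.0, -0.003]]
ft_force: [2.2, -9.8, 5.3]
finger_gap: 0.0558
```

```bash
python3 look.py 9
```

```text
t 17.35 dryer mm [-46.7  -6.8  48.4] yaw err -0.2 down [ 0.001 -0.003 -1.   ] F dryer [  0.6 -10.    5.3] gap 55.8
```

View pics/side9c.png

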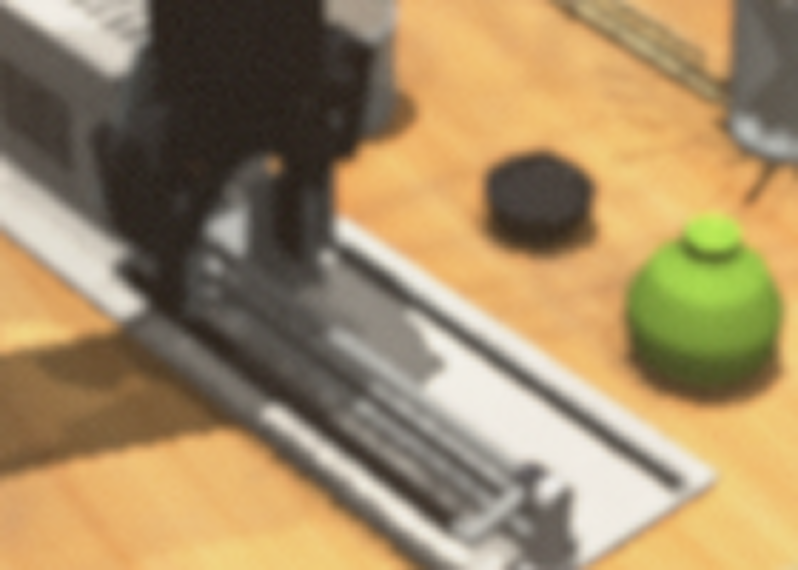

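Call:
send_rows:
  targets:
    - [[0,0,1],0]
    - [[0,0,1],0]
    - [[0,0,1],0]
    - [[0,0,1],0]
    - [[0,0,1],0]
    - [[0,0,1],0]
    - [[0,0,0],0]
    - [[0,0,0],0]

```text
time: 18.2
tool_pos: [0.5366, 0.0254, 0.0489]
tcp_rot: [[0.989, 0.004, -0.151], [0.151, -0.008, 0.988], [0.003, -1.0, -0.009]]
ft_force: [2.9, -21.1, 5.7]
finger_gap: 0.0557
```

```bash
python3 -c "
from st import *
st()"
```

```text
t 18.2 dryer mm [-46.5  -6.4  48.9] yaw err -0.54 down [ 0.004 -0.008 -1.   ] F dryer [ -0.5 -21.3   5.7] gap 55.7
```

Call:
send_rows:
  targets:
    - [[0,0,-4],0]
    - [[0,0,-4],0]
    - [[0,0,-4],0]
    - [[0,0,-4],0]
    - [[0,0,-4],0]
    - [[0,0,-3],0]
    - [[0,0,0],0]
    - [[0,0,0],0]

```text
time: 19.0
tool_pos: [0.5385, 0.011, 0.048]
tcp_rot: [[0.987, -0.001, -0.16], [0.16, -0.0, 0.987], [-0.001, -1.0, -0.0]]
ft_force: [0.5, 1.5, 4.6]
finger_gap: 0.0556
```

```bash
python3 look.py 10
```

```text
t 19.0 dryer mm [-46.9 -20.9  48. ] yaw err 0.0 down [-0.001 -0.    -1.   ] F dryer [0.8 1.4 4.6] gap 55.6
```

View pics/side10c.png

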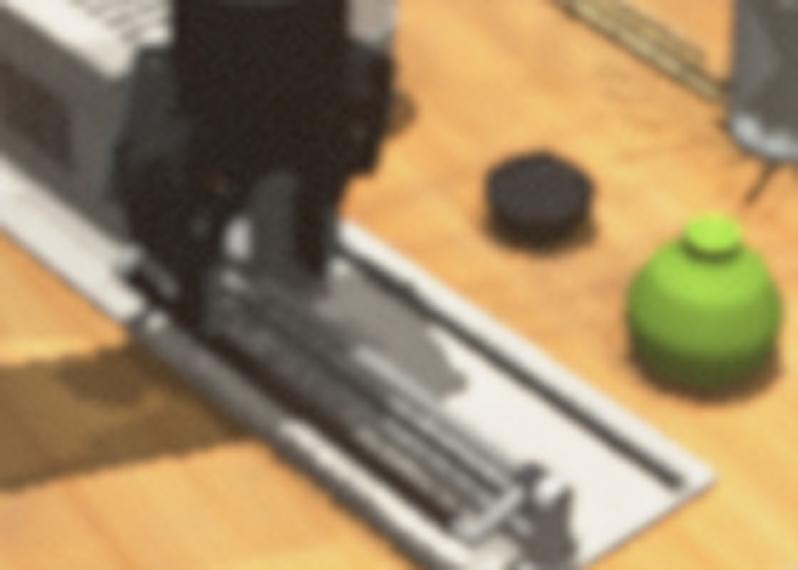

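Call:
send_rows:
  targets:
    - [[0,-6,-1],0]
    - [[0,-12,-2],0]
    - [[0,-18,-2],0]
    - [[0,-25,0],0]
    - [[0,-30,0],0]
    - [[0,-30,0],0]
    - [[0,-20,0],0]
    - [[0,-5,0],0]

```text
time: 19.85
tool_pos: [0.541, 0.0057, 0.1971]
tcp_rot: [[0.987, 0.005, -0.16], [0.16, 0.001, 0.987], [0.005, -1.0, -0.0]]
ft_force: [0.2, 0.3, -0.7]
finger_gap: 0.0551
```

Call:
send_rows:
  targets:
    - [[-15,-10,-10],0]
    - [[-30,-10,-20],0]
    - [[-40,0,-30],0]
    - [[-40,0,-30],0]
    - [[-40,0,-30],0]
    - [[-30,0,-20],0]
    - [[-10,0,-10],0]
    - [[0,0,0],0]

```text
time: 20.65
tool_pos: [0.3596, -0.176, 0.2139]
tcp_rot: [[0.988, -0.0, -0.156], [0.156, 0.001, 0.988], [-0.0, -1.0, 0.001]]
ft_force: [0.0, -0.4, -0.0]
finger_gap: 0.0555
```

```bash
python3 look.py 11
python3 - <<'E'
from h import *
p,d=grab('top','top11');p=p[120:245,200:380,::-1];cv2.imwrite('pics/top11c.png',cv2.resize(p,(0,0),fx=4.4,fy=4.4,interpolation=cv2.INTER_CUBIC))
E
```

```text
t 20.65 dryer mm [-253.5 -176.8  213.9] yaw err -0.25 down [-0.     0.001 -1.   ] F dryer [-0.  -0.4 -0. ] gap 55.5
```

View pics/side11c.png

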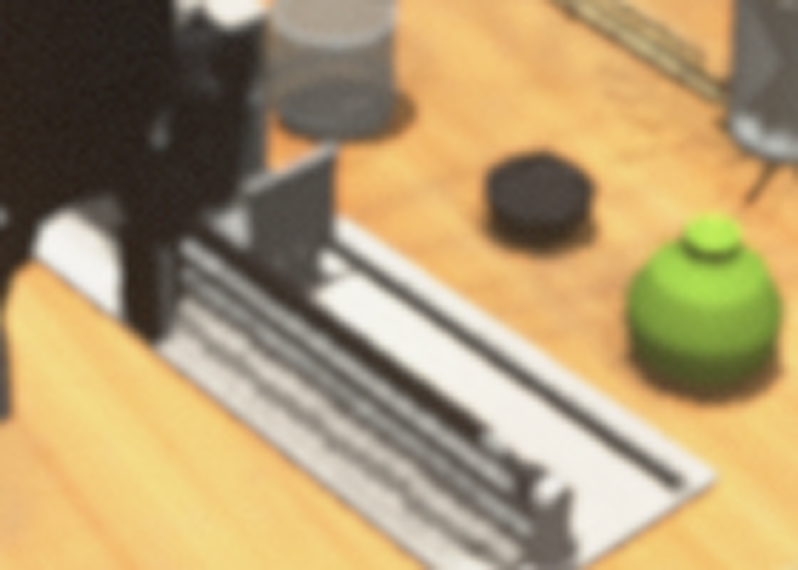

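View pics/top11c.png

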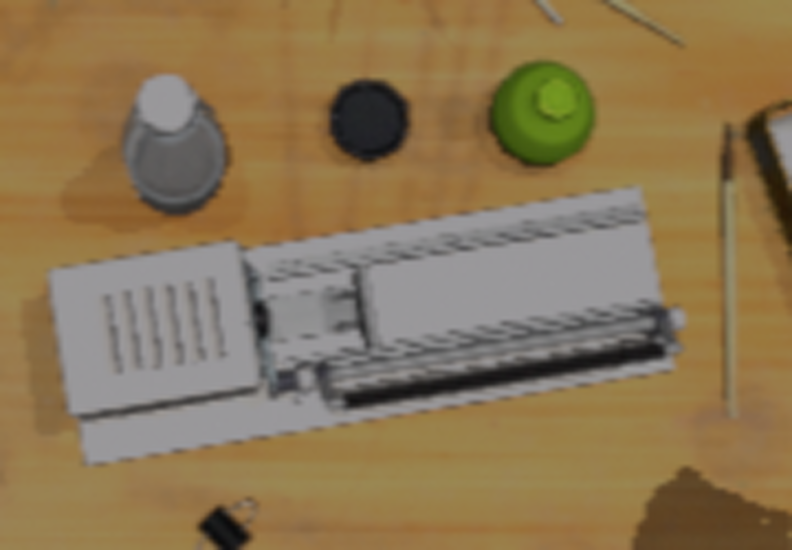

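Call:
send_rows:
  targets:
    - [[-10,-10,-30],0]
    - [[-10,0,-40],0]
    - [[0,0,-40],0]
    - [[0,0,-40],0]
    - [[0,0,-30],0]
    - [[0,0,-20],0]
    - [[0,0,0],0]
    - [[0,0,0],0]

```text
time: 21.55
tool_pos: [0.3742, -0.3741, 0.2232]
tcp_rot: [[0.987, -0.002, -0.162], [0.162, 0.001, 0.987], [-0.002, -1.0, 0.001]]
ft_force: [-0.7, -0.4, 0.5]
finger_gap: 0.0554
```

```bash
python3 look.py 12
python3 - <<'E'
from st import *
c,n=np.cos(q[2]),np.sin(q[2])
def D(w): d=np.array(w)-[q[0],q[1],0];return np.round(np.array([c*d[0]+n*d[1],-n*d[0]+c*d[1],d[2]])*1e3,1)
for u,v in((370,265),(378,345)):print(D(px2z('top',u/4.4+199.6,v/4.4+119.6,.079)))
p=np.load('pics/side12.npz')['p'][:,:,::-1];cv2.imwrite('pics/s12f.png',p)
for a,b in(('side0','side12'),):
  A=np.load(f'pics/{a}.npz')['p'].astype(int);B=np.load(f'pics/{b}.npz')['p'].astype(int)
A=np.load('pics/top0.npz')['p'].astype(int);B=np.load('pics/top11.npz')['p'].astype(int)
m=(abs(A-B).max(2)>45).astype(np.uint8);k,l,s,_=cv2.connectedComponentsWithStats(m)
print([x.tolist() for x in s[1:] if x[4]>8])
E
```

```text
t 21.55 dryer mm [-270.9 -374.7  223.2] yaw err 0.08 down [-0.002  0.001 -1.   ] F dryer [-0.7 -0.3  0.5] gap 55.4
[20.1 -0.8 79. ]
[-31.6   2.6  79. ]
[[319, 174, 14, 18, 138], [264, 178, 36, 23, 435], [277, 181, 3, 5, 14], [295, 227, 203, 157, 13832], [80, 252, 116, 55, 2647], [0, 297, 73, 60, 2391], [219, 317, 74, 30, 1286], [257, 349, 37, 16, 255], [301, 349, 33, 15, 196], [270, 356, 24, 18, 112], [0, 374, 8, 10, 46]]
```

View pics/side12c.png

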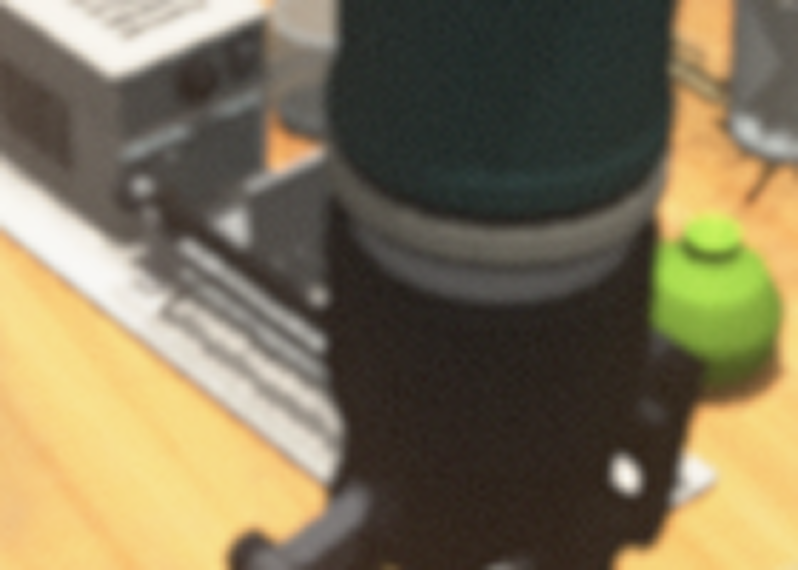

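View pics/s12f.png

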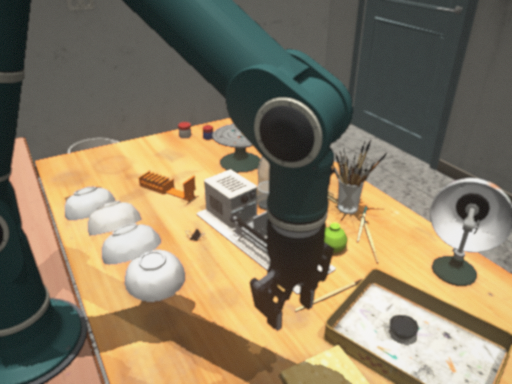

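```bash
python3 -c "
from plant import r
print(r.finish_job())"
```

```text
the job is handed in; nothing more can be done
None
```

The rack is loaded fully home in the dryer, the shutter has closed behind the tiles, and I handed the job in about 21.6 s into the 42 s allowed.

**What I did:** One fingertip held the sprung bar down, while the other pushed the rack by its tail plate along the channel to the stop. With the bar still down I backed the pushing finger off the plate. Then I let the bar up and moved the arm clear.

**Last checks:**
- **Home position:** At the stop, 6 mm more of commanded push moved the finger only 0.4 mm while the push force rose to 21 N. In the top picture the tail plate's rear edge measures about y = −1 to +3 mm in the dryer's frame, against the 2 mm expected when home.
- **Shutter:** The side picture shows it closed as it was at the start, with the bar up.
- **Bystanders:** Comparing the top pictures from before and after shows no change at the dropper, bowl, bottle, clip or brush. The only changes are the rack, the arm and its shadows.
- **Robot:** It was touching nothing, with the wrist force near zero.

**What went wrong on the way:** My first three presses on the bar did not hold. The rubber sleeve dragged the fingertip outward off the bar's top, with up to about 15 N sideways. I let the bar up each time, before the rack had been touched, and pressed again from further inward.

**What disagreed:** The side camera showed things about 3–4 mm away from my fitted dryer position. I put the bar at about 1.1–1.2 rad from one side picture before the last 2.5 mm of press, so its exact angle during the push was not measured. Pictures during the push showed the bar still down and the shutter still up.

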